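# Seat the specimen board in its notches and bolt it

### The job

With a fingertip, push the white specimen board along the rails of its stand until it drops into the locating notches and sits flat and level, then push the red paddle so that the bolt slides fully in behind the board. Only push: do not lift the board, leave the dish and the amber bottle standing on it untouched, and do not disturb the things round about.

Things in the scene. Friction and masses are not known exactly. Their poses are not given: they have to be found in the camera images.
- stand: Fixed grey and aluminium stand, 300 x 160 mm, 55 mm high. Origin: on the worktop under the middle of its two rails; x along the rails, the way the board is pushed (roughly away from the robot, yaw -0.4 to 0.45 rad), y left, z up. Rails at y = +-49 mm, tops at z = 35 mm, x = -150 to 130 mm. Side walls (z to 50 mm) guide the board with 1.5 mm play. Behind the board it is open from above.
- board_home (a point): Fixed point where the board's origin lies once seated: stand frame (30, 0, 27) mm, same axes. Each rail has two notches 22 mm long, 10 mm deep, upright walls, centred at x = -25 and 85 mm in the stand's frame. There the board's feet fall in by their own weight, the board sinks 8 mm and the notch walls stop it (3 mm play either way). A cross bar 55 mm high stands beyond, at x = 132 to 140 mm.
- board: Loose white board 150 (x) x 130 (y) x 8 mm, 0.3 to 0.55 kg, axes as the stand's. Origin: its centre, level with the undersides of its four black feet (16 mm long, 8 mm high, at x = +-55, y = +-49 mm). Plate z = 8 to 16 mm, blue rims to 22 mm, blue lip across the near end to 45 mm. Rides with origin at z = 35 mm, starting at x = -50 to -15 mm (stand frame). Glides easily, about 1 to 4 N.
- board_lip (a point): Point to push, along the stand's +x: on the near outer face of the board's upright blue lip, at mid-width, 10 mm below the lip's top edge; (-75, 0, 35) mm in the board's frame. The lip is 126 mm wide, 6 mm thick, 29 mm higher than the plate.
- bolt (a joint): Slide bolt left of the stand: 0 = out, 0.036 m = fully in (stop). Moves along the stand's -y, about 2 N, stays where left. Steel tongue 10 mm wide at x = -57.5 mm, z = 52 to 60 mm (stand frame), passes over the side wall; fully in, its tip is at y = 38 mm behind the seated board's lip. It strikes the board's rim if the board is not home.
- bolt_paddle (a point): Centre of the outer (stand +y) face of the red paddle on the bolt, 73.5 mm above the worktop; push it along the stand's -y. Paddle 20 mm wide in x, 8 mm thick in y, z = 60.5 to 86.5 mm. With the bolt out the point is at stand (-57.5, 122, 73.5) mm. Below it lies the fixed bolt guide: x = -57.5 +-14 mm, y = 73 to 136 mm, 51 mm high, cheeks and strap to 63 mm.
- petri: Petri dish with a pink filling, 63 mm across, 15 mm high, loose on the board near its middle (right-hand part). Origin: centre of its underside, 16 mm above the board's origin.
- amber_bottle: Amber dropper bottle with a black bulb, 36 mm across, 104 mm high, loose on the far left part of the board. Origin: centre of its underside, 16 mm above the board's origin.
- purple_bottle: Dropper bottle with purple stain and black bulb, 36 x 104 mm, standing on the worktop to the right. Origin: centre of underside. Bystander.
- white_bottle: White dropper bottle with black bulb, 36 x 104 mm, on the worktop to the right. Origin: centre of underside. Bystander.
- timer: Round bench timer with red dial, 64 mm across, 31 mm high, on the worktop to the right. Origin: centre of underside. Bystander.
- wash: Wash bottle with yellow liquid, 62 mm across, 188 mm high, on the worktop to the left. Origin: centre of underside. Bystander.
- gauze: White gauze roll, 58 mm across, 50 mm high, on the worktop to the right. Origin: centre of underside. Bystander.
There are look-alikes about, which are no part of the job. What is shaped like the board but pink is not meant. What is shaped like the amber_bottle but green is not meant.

How it is judged:
By the outcome, as a careful person would: the job done as asked, in the order asked, and still so for the second after the job is handed in, with the robot touching nothing.
It also fails if it takes over 51 s, if anything falls off the work surface, if the arm or the gripper's body presses on something with over 40 N, if the wrist force passes 120 N, or if a joint passes its speed limit or range.

### The arm

A 6-joint arm with a two-finger parallel gripper is mounted at the origin on a cart in front of the work surface, level with it; the furniture and walls round the work are solid. World frame = base frame: x ahead of the robot, y to its left, z up, the work surface at z = 0. Lengths are in m, angles in rad, forces in N, time in s.
With the tool pointing down it reaches from about 0.35 to 0.975 m from the base axis. Payload 4.9 kg.
Tool frame: the origin (TCP) lies on the centre line of the jaws, within the pads' length; the fingertips stand manip.tip_reach ahead of it and the grasp point (between the pads) is the TCP (manip.tip_reach is the distance from the TCP to the fingertips, in m); z points along the fingers, y is the line along which they close (so a half turn about z gives the same grasp; the last joint's range is limited). The gripper opens to 85 mm and grips with 20 to 120 N. Pads are 22 mm wide; open, the fingers measure 114 mm over their backs; the gripper's body (76 mm by 85 mm) begins 54 mm behind the grasp point. The pads swing forward as they close: fully open they stand 13 mm farther back than shut.
Start: joints at [1.134, 0.053, 1.613, -0, 1.476, -0.119], TCP at [0.195, 0.594, 0.25] pointing down, gripper open.
Joint ranges: [-3.01, 3.01], [-1.01, 2.22], [0.06, 2.58], [-1.02, 4.17], [0.09, 2.62], [-3.14, 3.14]. Speed limits (rad/s): [2.57, 2.57, 3.14, 3.14, 3.14, 3.14].

### API

Orientations are given as a unit quaternion [w, x, y, z].
In Python, from plant import manip gives the robot as it stands. The module is installed in compiled form; this text tells all that it offers.
- The arm moves only by the tool move_arm, never from a script. Its argument "rows" is a list of rows, each a list of 7 numbers: the shift along the tool's x, y, z in cm, then the turn, a rotation vector about the tool's x, y, z in degrees, then the opening, from -1 (shut) to 1 (fully open). In form: [[tx, ty, tz, ax, ay, az, jaw], ...]. A call has 1 to 20 rows; each row shifts and turns the commanded pose from where the row before left it, along the tool's axes as they then stand; what a row does not reach is not made up. A row lasts 1/12 s, in which the tool goes at most 41.7 mm and 7.16 degrees, less where a joint would pass 70% of its speed; a pose out of reach is approached as far as the arm can. A call is refused whole if a number of a shift passes 4.17 or a number of a turn 7.16, either way. A call with a gripper value outside its range is refused whole. The fingers move at their own pace and stop on an object; the grip force is fixed at half the most. Time passes only in rows, so rows that do not move let the fingers close. It gives the time, the measured TCP pose, the force, the opening and the grip force at its end, in the units of the state.
- manip.state(): the state, without advancing time (a new reading comes with each control period).
- manip.grab_frame(name): name is "scene" or "top" or "wrist"; returns a dict with "img" (384x512x3 uint8, blue, green, red), "mtx" (3x3 intrinsics, pixels), "k1" (the pictures are not rectified: a ray, as slopes to the right and down, at radius r is drawn at 1 + k1 r^2 times it, then the intrinsics apply), "R" (3x3) and "t" (3): a world point X has camera coordinates R X + t. Camera axes: x right, y down, z forward; pixel columns grow to the right and rows downward; lengths in m; the calibration is good to about 2 mm. A picture is of the moment at which its call begins. There is no depth.
- manip.job_done(): hands the job in; it is judged then, once.
The state is a dict: "time": time; "joint_pos": joint angles; "joint_vel": joint speeds; "joint_efforts": joint torques, N m; "tool_pos": TCP position; "tool_rot": TCP orientation; "contact_force": force on the tool from outside, world axes, zero at the start; "ft_torque": the same for the moment, N m; "gripper_width": opening from 0.0 (shut) to 1.0 (fully open); "grasp_force": force on a finger pad.
Only numpy, scipy, OpenCV 4.12 (cv2) and the standard library are available. Lean on these libraries where they do the work, as an engineer would, in place of code of your own. Each camera call takes 0.05 s, during which the arm holds its last target. There are 200 camera calls.

## Working session

There is one attempt and no reset: what is moved stays moved. The work goes in short steps, Python scripts to look and compute and a tool call to move; the robot and the scene stay as the last step left them, time stands still between calls to the robot, and variables do not carry over. Pictures are saved under pics/ and viewed, at most 12 in all, crops included, and the job is handed in when it is done.

Besides the shell and the picture viewer there is one more tool, called in YAML: its name, and indented under it one key for each argument. move_arm: Moves the arm, as the interface text tells. Its arguments: {"type":"object","properties":{"rows":{"type":"array","items":{"type":"array","items":{"type":"number"}}}},"required":["rows"]}

```bash
mkdir -p pics
python3 - <<'E'
from plant import manip
import cv2,pickle
print(manip.state(), manip.tip_reach)
fr={n:manip.grab_frame(n) for n in("scene","top")}
pickle.dump(fr,open("f0.pkl","wb"))
cv2.imwrite("pics/a.png",cv2.resize(cv2.vconcat([fr["scene"]["img"],fr["top"]["img"]]),None,fx=.78,fy=.78))
cv2.imwrite("pics/top.png",cv2.resize(fr["top"]["img"],(800,600)))
cv2.imwrite("pics/scene.png",cv2.resize(fr["scene"]["img"],(800,600)))
for n in fr: print(n,fr[n]["mtx"],fr[n]["k1"],fr[n]["R"],fr[n]["t"])
E
```

```text
{'time': 0.0, 'joint_pos': array([ 1.13400446e+00,  5.33664282e-02,  1.61425284e+00,  5.97072571e-07,
        1.47599240e+00, -1.18986835e-01]), 'joint_vel': array([ 0.0012262 ,  0.00055755, -0.00053058, -0.0009921 ,  0.00084874,
       -0.00158804]), 'joint_efforts': array([-1.23474110e-03, -3.93686700e+01, -3.70175564e+01, -1.57153727e-04,
        6.88363143e-03,  3.21727924e-06]), 'tool_pos': array([0.19505226, 0.59318923, 0.24908163]), 'tool_rot': array([-2.77219976e-04,  1.58234593e-01,  9.87401030e-01, -9.70695950e-04]), 'contact_force': array([-0.9574742 , -0.08427744, -0.8392913 ]), 'ft_torque': array([-0.03997083, -0.01857931,  0.01417095]), 'grasp_force': 0.0, 'gripper_width': 1.0015339917191557} 0.019
scene [[370.40037201   0.         253.81180526]
 [  0.         370.40037201 195.48727007]
 [  0.           0.           1.        ]] -0.05138410595672969 [[ 8.89864782e-01 -4.56223738e-01  7.55841962e-04]
 [-3.56282986e-01 -6.95963164e-01 -6.23456260e-01]
 [ 2.84961583e-01  5.54522475e-01 -7.81857865e-01]] [-0.41932961  0.28253316  1.19760027]
top [[358.16169968   0.         254.47128409]
 [  0.         358.16169968 196.03970729]
 [  0.           0.           1.        ]] -0.01740238762896863 [[ 0.02084677 -0.99977974 -0.00242609]
 [-0.99344355 -0.0204417  -0.11248137]
 [ 0.112407    0.00475506 -0.99365087]] [0.08886755 0.5480484  1.28422912]
```

View pics/top.png

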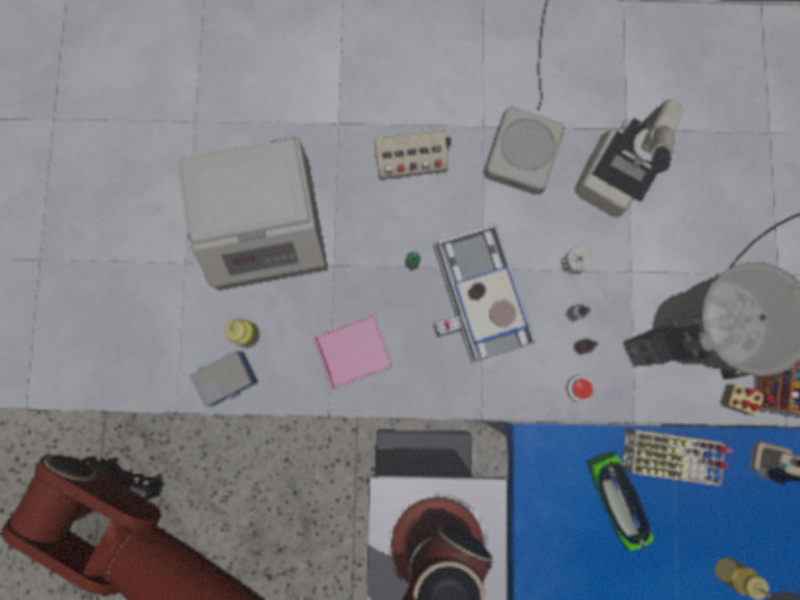

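View pics/scene.png

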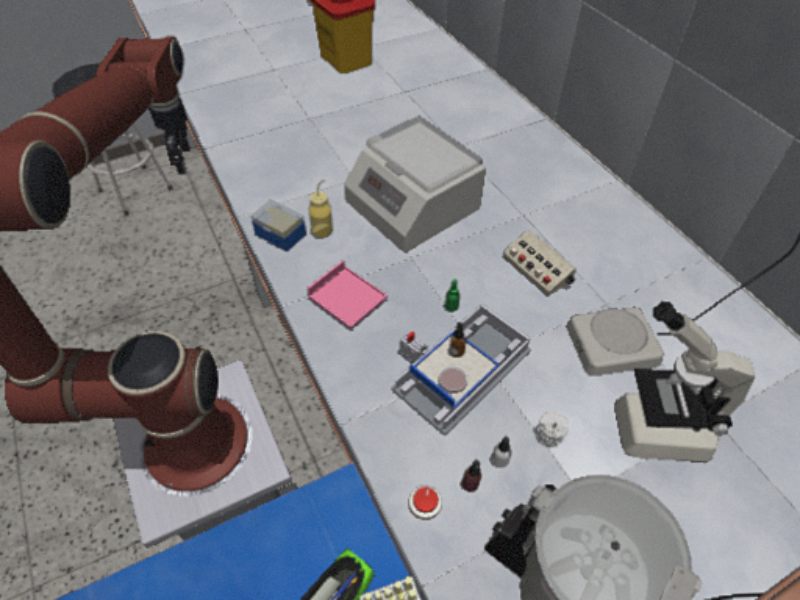

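The top view shows the stand from about (436,243) to (532,345), with the board's blue frame in it and the red paddle at (447,325) on its left. The pink and green look-alikes are further left. Next I'll measure the stand pose from the paddle and the board edges.

```bash
cat > h.py <<'E'
import numpy as np,cv2
def ray(f,uv):
    k=f["mtx"];d=np.array([f["k1"],0,0,0,0.])
    p=cv2.undistortPoints(np.array(uv,float).reshape(-1,1,2),k,d)[:,0]
    v=np.c_[p,np.ones(len(p))]@f["R"]; return -f["R"].T@f["t"],v
def plane(f,uv,z):
    c,v=ray(f,uv); return c+v*((z-c[2])/v[:,2])[:,None]
def tri(f,a,g,b):
    c,v=ray(f,[a]);e,w=ray(g,[b]);v=v[0];w=w[0]
    s=np.linalg.lstsq(np.c_[v,-w],e-c,rcond=None)[0];p,q=c+s[0]*v,e+s[1]*w
    return (p+q)/2,np.linalg.norm(p-q)
def proj(f,X):
    return cv2.projectPoints(np.array(X,float).reshape(-1,1,3),cv2.Rodrigues(f["R"])[0],f["t"],f["mtx"],np.array([f["k1"],0,0,0,0.]))[0][:,0]
E
python3 - <<'E'
from h import *;import pickle
fr=pickle.load(open("f0.pkl","rb"))
for n,(x0,y0,x1,y1) in dict(top=(265,135,350,240),scene=(245,190,345,280)).items():
    f=fr[n];im=f["img"][y0:y1,x0:x1];h=cv2.cvtColor(im,cv2.COLOR_BGR2HSV)
    blue=cv2.inRange(h,(105,110,60),(128,255,255));red=cv2.inRange(h,(0,130,100),(6,255,255))|cv2.inRange(h,(172,130,100),(180,255,255))
    for nm,m in(("blue",blue),("red",red)):
        _,_,st,ce=cv2.connectedComponentsWithStats(m)
        print(n,nm,[(s[4],np.round(c+[x0,y0],1)) for s,c in zip(st[1:],ce[1:]) if s[4]>3])
    p=np.argwhere(blue)[:,::-1].astype(np.float32)
    print(n,cv2.boxPoints(cv2.minAreaRect(p))+[x0,y0])
a=[cv2.resize(fr[n]["img"][y0:y1,x0:x1],(400,400*(y1-y0)//(x1-x0)),interpolation=cv2.INTER_CUBIC) for n,(x0,y0,x1,y1) in dict(top=(265,135,350,240),scene=(245,190,345,280)).items()]
a[1]=cv2.copyMakeBorder(a[1],0,a[0].shape[0]-a[1].shape[0],0,0,0)
cv2.imwrite("pics/crop.png",cv2.hconcat(a))
E
```

```text
top blue [(np.int32(29), array([319.4, 214.1]))]
top red []
top [[305.         218.99999237]
 [323.         169.99999237]
 [347.95852661 179.16843414]
 [329.95852661 228.16843414]]
scene blue [(np.int32(284), array([285.2, 241.1]))]
scene red [(np.int32(10), array([262.6, 213.7]))]
scene [[260.50000477 235.5       ]
 [291.00000381 205.00000095]
 [319.         233.        ]
 [288.50000381 263.5       ]]
```

View pics/crop.png

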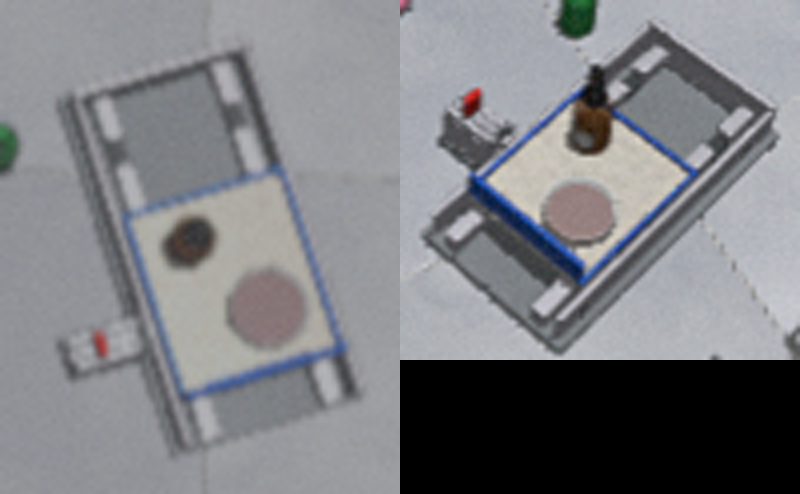

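The crop shows the board's top corners (crop pixels, top view) at (127,215), (281,170), (342,348) and (184,396). The paddle is at (101,344) in the top view and (473,102) in the scene view.

Run:
```python
from h import *;import pickle
fr=pickle.load(open("f0.pkl","rb"));T,S=fr["top"],fr["scene"]
t=lambda u,v:((u+.5)/400*85+264.5,(v+.5)/400*85+134.5)
s=lambda u,v:((u-400+.5)/4+244.5,(v+.5)/4+189.5)
fl,fR=plane(T,[t(127,215),t(281,170)],.057);nr,nl=plane(T,[t(342,348),t(184,396)],.080)
print(fl,fR,nr,nl)
a=lambda d:np.arctan2(d[1],d[0])
print("yaws",a(fl-nl),a(fR-nr),a(fl-fR)-np.pi/2,a(nl-nr)-np.pi/2,"len",[np.linalg.norm((p-q)[:2]) for p,q in((fl,nl),(fR,nr),(fl,fR),(nl,nr))])
print("scene:",plane(S,[s(586,92),s(695,173)],.057),plane(S,[s(584,268),s(471,178)],.08))
yaw=np.mean([a(fl-nl),a(fR-nr),a(fl-fR)-np.pi/2,a(nl-nr)-np.pi/2])
R=lambda y:np.array([[np.cos(y),-np.sin(y)],[np.sin(y),np.cos(y)]])
c=(fl+fR+nr+nl)[:2]/4
for n,f,p in(("T",T,t(101,343)),("S",S,s(473,102))):
    pd=plane(f,[p],.0865 if n=="T" else .0735)[0,:2]
    d=R(yaw).T@(pd-c);print(n,"paddle",pd,"rel board centre",d,"board x stand",-57.5e-3-d[0])
print("tri",tri(T,t(101,344),S,s(473,100)))
print(yaw,c)
# pixel predictions of stand from paddle+axis
pd=plane(T,[t(101,343)],.0865)[0,:2]
for nm,o in(("pad",pd-R(yaw)@[-.0575,.118]),):
    print("origin",o,"board in stand",R(yaw).T@(c-o))
```

```text
[ 0.60322171 -0.0329805   0.057     ] [ 0.64078585 -0.15144283  0.057     ] [ 0.50219456 -0.19256315  0.08      ] [ 0.46388612 -0.07447081  0.08      ]
yaws 0.28941202464840554 0.2884284326074638 0.3070680936087855 0.3136836231808804 len [np.float64(0.1453817452756119), np.float64(0.14456288287846153), np.float64(0.12427545914453014), np.float64(0.1241504655303491)]
scene: [[ 0.59902783 -0.03840263  0.057     ]
 [ 0.63790512 -0.15330762  0.057     ]] [[ 0.49979258 -0.19890793  0.08      ]
 [ 0.45980449 -0.08398375  0.08      ]]
T paddle [ 0.5017161  -0.01158675] rel board centre [-0.01864656  0.11176179] board x stand -0.038853442175091436
S paddle [ 0.49965602 -0.01284542] rel board centre [-0.02098638  0.11116732] board x stand -0.03651362100859372
tri (array([ 0.50102073, -0.012214  ,  0.07504152]), np.float64(0.0018988403101056971))
0.2996480435113838 [ 0.55252206 -0.11286432]
origin [ 0.59148563 -0.10735565] board in stand [-0.03885344  0.00623821]
```

move_arm:
  rows:
    - [-2.3,-3.0,0,0,0,0,-1]
    - [-2.3,-3.0,0,0,0,0,-1]
    - [-2.3,-3.0,0,0,0,0,-1]
    - [-2.3,-3.0,0,0,0,0,-1]
    - [-2.3,-3.0,0,0,0,0,-1]
    - [-2.3,-3.0,0,0,0,0,-1]
    - [-2.3,-3.0,0,0,0,0,-1]
    - [-2.3,-3.0,0,0,0,0,-1]
    - [-2.3,-3.0,0,0,0,0,-1]
    - [-2.3,-3.0,0,0,0,0,-1]
    - [-2.3,-3.0,0,0,0,0,-1]
    - [-2.3,-3.0,0,0,0,0,-1]
    - [-2.3,-3.0,0,0,0,0,-1]
    - [-2.3,-3.0,0,0,0,0,-1]
    - [0,0,0,0,0,-5.9,-1]
    - [0,0,0,0,0,-5.9,-1]
    - [0,0,0,0,0,-5.9,-1]
    - [0,0,0,0,0,-5.9,-1]
    - [0,0,0,0,0,-5.9,-1]
    - [0,0,0,0,0,-5.9,-1]

```text
time: 1.77
tool_pos: [0.3696, 0.0939, 0.2498]
tool_rot: [-0.0, -0.152, 0.988, 0.0]
contact_force: [0.1, -0.1, 0.7]
gripper_width: 0.001
grasp_force: 0.0
```

move_arm:
  rows:
    - [-0.1,-3.6,0,0,0,0,-1]
    - [-0.1,-3.6,0,0,0,0,-1]
    - [-0.1,-3.6,0,0,0,0,-1]
    - [-0.1,-3.6,0,0,0,0,-1]
    - [-0.1,-3.6,0,0,0,0,-1]
    - [-0.1,-3.6,0,0,0,0,-1]
    - [0,-3.6,0,0,0,0,-1]
    - [0,0,0,0,0,0,-1]
    - [0,0,0,0,0,0,-1]

```text
time: 2.52
tool_pos: [0.4499, -0.1461, 0.2495]
tool_rot: [-0.001, -0.148, 0.989, 0.001]
contact_force: [-0.2, 0.4, 0.3]
gripper_width: 0.002
grasp_force: 0.0
```

Run:
```python
from h import *;import pickle
from plant import manip
f=manip.grab_frame("wrist");pickle.dump(f,open("w1.pkl","wb"))
print(manip.state()["tool_pos"],-f["R"].T@f["t"],f["R"],f["k1"],f["mtx"])
cv2.imwrite("pics/w1.png",cv2.resize(f["img"],(800,600),interpolation=cv2.INTER_CUBIC))
```

```text
[ 0.44978581 -0.14501068  0.24960718] [ 0.37861332 -0.16822769  0.37317091] [[-2.91632183e-01  9.56530297e-01  6.79594125e-04]
 [ 9.16397965e-01  2.79192638e-01  2.86820921e-01]
 [ 2.74163163e-01  8.42689900e-02 -9.57983976e-01]] -0.010240973042794942 [[321.86793081   0.         251.52447738]
 [  0.         321.86793081 188.95428328]
 [  0.           0.           1.        ]]
```

View pics/w1.png

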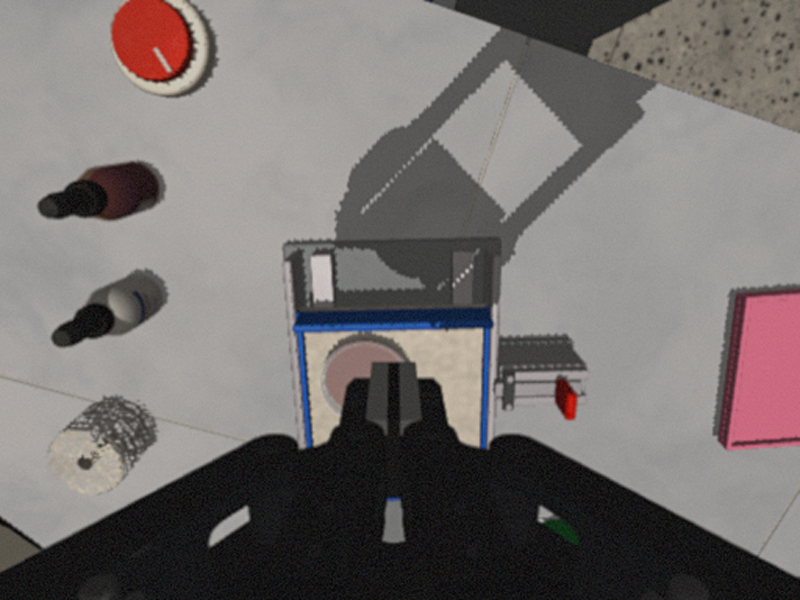

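The wrist view shows the near end of the stand, with the blue lip at about (296..493, 310..330). The red paddle is at (566,398). I'll zoom in.

Run:
```python
from h import *;import pickle
f=pickle.load(open("w1.pkl","rb"))
cv2.imwrite("pics/w1c.png",cv2.resize(f["img"][146:276,178:384],None,fx=3.88,fy=3.88,interpolation=cv2.INTER_CUBIC))
```

```text
(no output)
```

View pics/w1c.png

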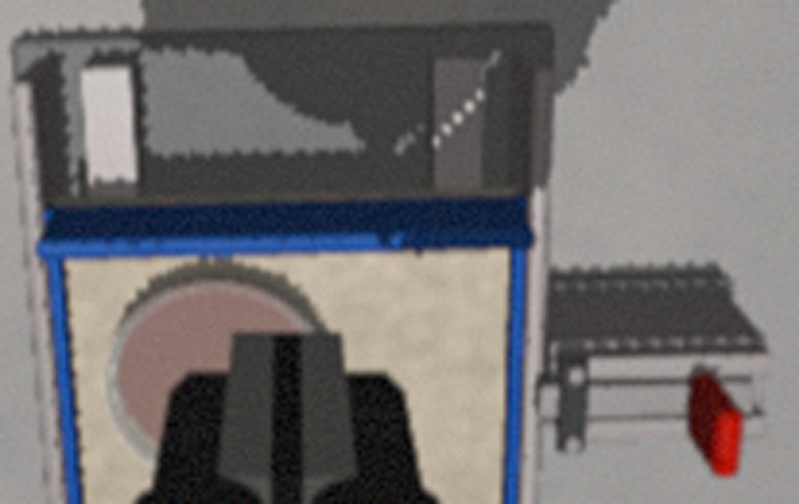

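Run:
```python
from h import *;import pickle
from scipy.spatial.transform import Rotation as Ro
f=pickle.load(open("w1.pkl","rb"))
w=lambda u,v:((u+.5)/3.88+177.5,(v+.5)/3.88+145.5)
L,Rr=plane(f,[w(40,239),w(531,226)],.080);p=plane(f,[w(728,441)],.0865)[0]
d=L-Rr;yaw=0;sy=-(d)/np.linalg.norm(d)
print("lip",L,Rr,np.linalg.norm(d),"yaw",np.arctan2(sy[1],sy[0])-np.pi/2)
print("paddle",p)
wl=plane(f,[w(15,82),w(68,502)],.050);wr=plane(f,[w(549,190),w(520,502)],.050)
for a,b in(wl,wr):
    q=b-a;print("wall yaw",np.arctan2(q[1],q[0]),a)
for yaw in(.29,.30,.31):
    R=np.array([[np.cos(yaw),-np.sin(yaw)],[np.sin(yaw),np.cos(yaw)]])
    m=(L+Rr)[:2]/2;o=p[:2]-R@[-.0575,.118]
    print(yaw,"origin",o,"lip mid in stand",R.T@(m-o),[R.T@(x[:2]-o) for x in(L,Rr)])
print("tool x angle", Ro.from_quat([-0.148,.989,.001,-.001]).as_matrix()[:,:2], Ro.from_quat([-0.148,.989,.001,-.001]).as_matrix())
```

```text
lip [ 0.49809692 -0.19590741  0.08      ] [ 0.45918735 -0.07995478  0.08      ] 0.12230685765400573 yaw 0.32375715691819584
paddle [ 0.49762354 -0.01319978  0.0865    ]
wall yaw 0.35648397060968273 [ 0.46930471 -0.21555619  0.05      ]
wall yaw 0.26814004259321444 [ 0.4562718 -0.0698155  0.05     ]
0.29 origin [ 0.58646493 -0.1098303 ] lip mid in stand [-0.11135601  0.00390475] [array([-0.10929204, -0.05721384]), array([-0.11341998,  0.06502334])]
0.3 origin [ 0.58742677 -0.10893707] lip mid in stand [-0.11249425  0.00444901] [array([-0.11104156, -0.05668716]), array([-0.11394695,  0.06558518])]
0.31 origin [ 0.58837964 -0.10803427] lip mid in stand [-0.11362699  0.00500462] [array([-0.11278572, -0.05614302]), array([-0.11446826,  0.06615226])]
tool x angle [[-0.95619118 -0.2927341 ]
 [-0.2927381   0.95619118]
 [ 0.00168195  0.00227394]] [[-0.95619118 -0.2927341  -0.00227394]
 [-0.2927381   0.95619118  0.00168195]
 [ 0.00168195  0.00227394 -0.999996  ]]
```

move_arm:
  rows:
    - [0,-0.2,3.4,0,0,0,-1]
    - [0,0,3.4,0,0,0,-1]
    - [0,0,3.4,0,0,0,-1]
    - [0,0,3.4,0,0,0,-1]
    - [0,0,2.4,0,0,0,-1]
    - [0,0,1.2,0,0,0,-1]
    - [0,0,0,0,0,0,-1]
    - [-0.4,0,0,0,0,0,-1]
    - [-0.4,0,0,0,0,0,-1]
    - [-0.3,0,0,0,0,0,-1]
    - [0,0,0,0,0,0,-1]

```text
time: 3.48
tool_pos: [0.4633, -0.144, 0.0806]
tool_rot: [0.002, -0.15, 0.989, -0.001]
contact_force: [-0.2, -0.2, 0.2]
gripper_width: 0.003
grasp_force: 0.0
```

Run:
```python
from h import *;import pickle
from plant import manip
f=manip.grab_frame("wrist");pickle.dump(f,open("w2.pkl","wb"))
cv2.imwrite("pics/w2.png",cv2.resize(f["img"],(640,480),interpolation=cv2.INTER_CUBIC))
s=manip.state();print(s["tool_pos"],s["contact_force"])
```

```text
[ 0.46270457 -0.14390865  0.0800824 ] [-0.0615826  -0.52656605  0.31468002]
```

View pics/w2.png

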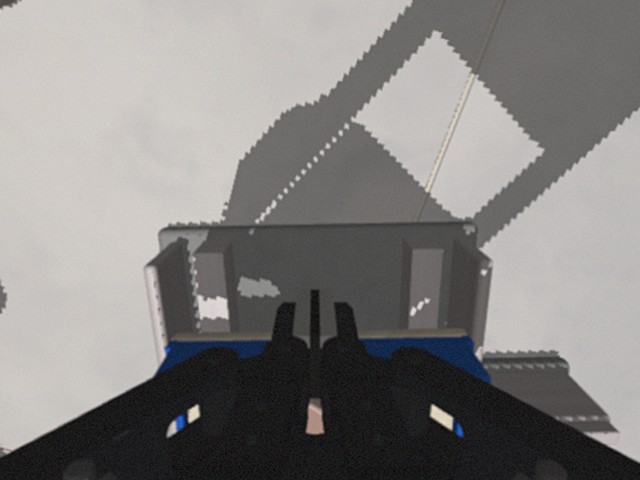

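The fingers are centred in front of the blue lip, at about (315,320) with the lip spanning 167–475. I'm pushing gently now.

move_arm:
  rows:
    - [-0.2,0,0.2,0,0,0,-1]
    - [-0.2,0,0.1,0,0,0,-1]
    - [-0.2,0,0,0,0,0,-1]
    - [-0.3,0,0,0,0,0,-1]
    - [-0.4,0,0,0,0,0,-1]
    - [-0.4,0,0,0,0,0,-1]
    - [-0.4,0,0,0,0,0,-1]
    - [-0.4,0,0,0,0,0,-1]
    - [-0.4,0,0,0,0,0,-1]
    - [-0.4,0,0,0,0,0,-1]
    - [-0.4,0,0,0,0,0,-1]
    - [-0.4,0,0,0,0,0,-1]
    - [-0.4,0,0,0,0,0,-1]
    - [-0.4,0,0,0,0,0,-1]
    - [-0.3,0,0,0,0,0,-1]
    - [-0.3,0,0,0,0,0,-1]
    - [-0.2,0,0,0,0,0,-1]

```text
time: 4.95
tool_pos: [0.5161, -0.1266, 0.0754]
tool_rot: [0.0, -0.15, 0.989, -0.0]
contact_force: [-2.1, 0.0, -1.2]
gripper_width: -0.0
grasp_force: 0.8
```

move_arm:
  rows:
    - [-0.2,0,0,0,0,0,-1]
    - [-0.2,0,0,0,0,0,-1]
    - [-0.2,0,0,0,0,0,-1]
    - [-0.2,0,0,0,0,0,-1]
    - [-0.2,0,0,0,0,0,-1]
    - [-0.15,0,0,0,0,0,-1]
    - [-0.15,0,0,0,0,0,-1]

```text
time: 5.53
tool_pos: [0.5282, -0.1228, 0.0753]
tool_rot: [-0.0, -0.149, 0.989, -0.0]
contact_force: [-1.5, -0.6, -0.5]
gripper_width: 0.002
grasp_force: 0.9
```

move_arm:
  rows:
    - [-0.15,0,0,0,0,0,-1]
    - [-0.15,0,0,0,0,0,-1]
    - [-0.1,0,0,0,0,0,-1]

```text
time: 5.78
tool_pos: [0.5321, -0.1216, 0.0753]
tool_rot: [0.0, -0.149, 0.989, -0.0]
contact_force: [-0.9, -0.9, -1.0]
gripper_width: 0.001
grasp_force: 0.9
```

move_arm:
  rows:
    - [-0.1,0,0,0,0,0,-1]
    - [-0.1,0,0,0,0,0,-1]

```text
time: 5.95
tool_pos: [0.5339, -0.121, 0.0753]
tool_rot: [-0.0, -0.149, 0.989, -0.0]
contact_force: [-1.9, -0.7, 0.1]
gripper_width: 0.003
grasp_force: 0.9
```

Run:
```python
from h import *
from plant import manip
t=manip.grab_frame("top")["img"][135:240,265:350];s=manip.grab_frame("scene")["img"][190:280,245:345]
a=[cv2.resize(x,(400,400*x.shape[0]//x.shape[1]),interpolation=cv2.INTER_CUBIC) for x in(t,s)]
a[1]=cv2.copyMakeBorder(a[1],0,a[0].shape[0]-a[1].shape[0],0,0,0)
cv2.imwrite("pics/c2.png",cv2.hconcat(a)); print(manip.state()["contact_force"])
```

```text
[-1.29947004  0.13222919 -0.23023518]
```

View pics/c2.png

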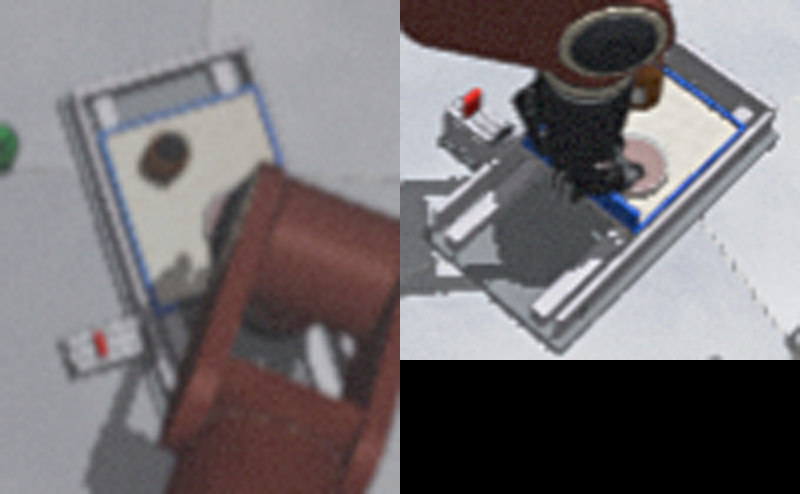

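The board's far-left corner has moved about 68 mm, to (101,133), so it is almost home. I'll carry on in 1 mm steps.

move_arm:
  rows:
    - [-0.1,0,0,0,0,0,-1]
    - [-0.1,0,0,0,0,0,-1]

```text
time: 6.22
tool_pos: [0.536, -0.1205, 0.0754]
tool_rot: [0.0, -0.149, 0.989, -0.0]
contact_force: [-0.8, -0.4, 0.3]
gripper_width: -0.008
grasp_force: 0.9
```

move_arm:
  rows:
    - [-0.1,0,0,0,0,0,-1]
    - [-0.1,0,0,0,0,0,-1]

```text
time: 6.38
tool_pos: [0.5377, -0.1199, 0.0754]
tool_rot: [-0.0, -0.149, 0.989, -0.0]
contact_force: [-1.6, -0.7, -0.2]
gripper_width: -0.002
grasp_force: 0.9
```

move_arm:
  rows:
    - [-0.1,0,0,0,0,0,-1]
    - [-0.1,0,0,0,0,0,-1]

```text
time: 6.55
tool_pos: [0.5397, -0.1193, 0.0754]
tool_rot: [-0.0, -0.149, 0.989, -0.0]
contact_force: [-1.6, -0.4, -0.3]
gripper_width: -0.0
grasp_force: 1.0
```

move_arm:
  rows:
    - [-0.1,0,0,0,0,0,-1]
    - [-0.1,0,0,0,0,0,-1]

```text
time: 6.72
tool_pos: [0.5409, -0.1189, 0.0753]
tool_rot: [-0.001, -0.15, 0.989, -0.0]
contact_force: [-6.9, -2.5, 4.4]
gripper_width: -0.0
grasp_force: 3.8
```

move_arm:
  rows:
    - [0,0,0,0,0,0,-1]

```text
time: 6.8
tool_pos: [0.5409, -0.1189, 0.0753]
tool_rot: [-0.001, -0.15, 0.989, -0.0]
contact_force: [-4.9, -1.3, 2.2]
gripper_width: 0.002
grasp_force: 2.6
```

The force has risen, so the board is at its stop. I'll back off, rise and check that it is seated.

move_arm:
  rows:
    - [0.2,0,0,0,0,0,-1]
    - [0.6,0,0,0,0,0,-1]
    - [1.5,0,0,0,0,0,-1]
    - [2,0,-1,0,0,0,-1]
    - [2,0,-3,0,0,0,-1]
    - [1.5,0,-3.5,0,0,0,-1]
    - [0,2,-3.5,0,0,0,-1]
    - [0,3,-1,0,0,0,-1]
    - [0,3,0,0,0,0,-1]
    - [0,2,0,0,0,0,-1]
    - [0,0,0,0,0,0,-1]

```text
time: 7.72
tool_pos: [0.4367, -0.0437, 0.1958]
tool_rot: [0.001, -0.151, 0.989, 0.0]
contact_force: [-0.3, -0.7, 0.1]
gripper_width: 0.001
grasp_force: 0.0
```

Run:
```python
from h import *;import pickle
from plant import manip
fr={n:manip.grab_frame(n) for n in("top","scene","wrist")};pickle.dump(fr,open("f3.pkl","wb"))
a=[cv2.resize(x,(400,400*x.shape[0]//x.shape[1]),interpolation=cv2.INTER_CUBIC) for x in(fr["wrist"]["img"][120:340,100:330],fr["scene"]["img"][190:280,245:345])]
a[1]=cv2.copyMakeBorder(a[1],0,a[0].shape[0]-a[1].shape[0],0,0,0)
cv2.imwrite("pics/c3.png",cv2.hconcat(a)); s=manip.state();print(s["time"],s["tool_pos"],s["contact_force"])
```

```text
7.8667 [ 0.43757269 -0.0464042   0.19541067] [0.50265238 0.10410036 0.07787595]
```

View pics/c3.png

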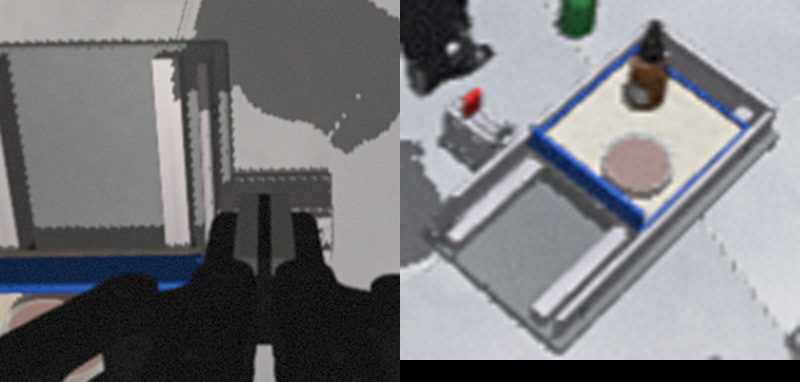

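Run:
```python
from h import *;import pickle
fr=pickle.load(open("f3.pkl","rb"));S=fr["scene"]
s=lambda p:((np.array(p)-[244.5,189.5])*4-.5+[400,0]).round(1)
y=.303;R=np.array([[np.cos(y),-np.sin(y)],[np.sin(y),np.cos(y)]])
m=np.array([.4786,-.1379]) ;o=m+R@[.113,0]
P=lambda x,yy,z:s(proj(S,[*(o+R@[x,yy]),z])[0])
print("initial near lip corners (obs 471,178 / 584,268):",P(-.113,.063,.08),P(-.113,-.063,.08))
for dz in(0,.008):
  for dx in(-.003,0,.003): print(dz,dx,"lip",P(-.045+dx,.063,.08-dz),P(-.045+dx,-.063,.08-dz),"far",P(.105+dx,.065,.057-dz),P(.105+dx,-.065,.057-dz))
print("far initial obs (586,92),(695,173)",P(.037,.065,.057),P(.037,-.065,.057))
# white lip centre segmentation in both images for tri
for n in("f0","f3"):
    f=pickle.load(open(n+".pkl","rb"))["scene"]
    h=cv2.cvtColor(f["img"],cv2.COLOR_BGR2HSV)[190:280,245:345];b=cv2.inRange(h,(105,110,60),(128,255,255))
    p=cv2.findContours(b,cv2.RETR_EXTERNAL,cv2.CHAIN_APPROX_NONE)[0];p=np.vstack(p)[:,0]
    print(n,len(p),[(p[i]*4+[400,0]).tolist() for i in(p[:,0].argmin(),p[:,0].argmax(),p[:,1].argmin(),p[:,1].argmax())], cv2.countNonZero(b))
```

```text
initial near lip corners (obs 471,178 / 584,268): [467.5 172.3] [580.8 268.4]
0 -0.003 lip [521.6 126.8] [634.8 218.5] far [633.2  43.9] [747.1 128.6]
0 0 lip [524.1 124.8] [637.2 216.3] far [635.4  42. ] [749.3 126.6]
0 0.003 lip [526.5 122.7] [639.6 214. ] far [637.5  40.2] [751.4 124.6]
0.008 -0.003 lip [521.2 132.2] [633.7 223.6] far [632.3  49.3] [745.6 133.8]
0.008 0 lip [523.6 130.1] [636.1 221.4] far [634.4  47.4] [747.7 131.8]
0.008 0.003 lip [526.1 128.1] [638.5 219.1] far [636.6  45.6] [749.9 129.8]
far initial obs (586,92),(695,173) [585.   84.6] [699.4 173.2]
f0 218 [[468, 188], [696, 172], [580, 88], [576, 280]] 284
f3 190 [[528, 140], [744, 128], [636, 44], [636, 228]] 265
```

Scene resolution is too coarse to tell whether the board sank. I'll repeat the first wrist view, shifted 68 mm with the board, and compare numerically.

move_arm:
  rows:
    - [0,-0.5,-3,0,0,0,-1]
    - [-1,-2.3,-2.4,0,0,0,-1]
    - [-1.3,-2.3,0,0,0,0,-1]
    - [-1.3,-2.3,0,0,0,0,-1]
    - [-1.4,-2.3,0,0,0,0,-1]
    - [0,0,0,0,0,0,-1]
    - [0,0,0,0,0,0,-1]
    - [0,0,0,0,0,0,-1]

```text
time: 8.53
tool_pos: [0.5135, -0.1246, 0.2487]
tool_rot: [-0.001, -0.149, 0.989, 0.0]
contact_force: [-0.0, 0.2, 0.2]
gripper_width: -0.007
grasp_force: 0.0
```

Run:
```python
from h import *;import pickle
from plant import manip
f=manip.grab_frame("wrist");pickle.dump(f,open("w4.pkl","wb"));s=manip.state();print(s["time"],s["tool_pos"],s["contact_force"])
g=pickle.load(open("w1.pkl","rb"))
y=.303;R=np.array([[np.cos(y),-np.sin(y)],[np.sin(y),np.cos(y)]])
for n,q in(("w1",g),("w4",f)):
    h=cv2.cvtColor(q["img"],cv2.COLOR_BGR2HSV);b=cv2.inRange(h,(100,120,40),(128,255,255))
    N,l,st,_=cv2.connectedComponentsWithStats(b);k=1+st[1:,4].argmax();b=l==k
    # side rims outer columns, lip widths per row
    out=[]
    for r in np.where(b.any(1))[0][:14]:
        c=np.where(b[r])[0];out.append((int(r),int(c.min()),int(c.max()),len(c)))
    print(n,out)
a=[cv2.resize(q["img"][190:250,178:340],(800,296),interpolation=cv2.INTER_CUBIC) for q in(g,f)]
cv2.imwrite("pics/c4.png",cv2.vconcat(a))
```

```text
8.5833 [ 0.51337497 -0.12419165  0.24884268] [0.53512293 0.11305144 0.72056691]
w1 [(197, 290, 312, 10), (198, 248, 313, 55), (199, 190, 312, 99), (200, 190, 312, 123), (201, 189, 312, 124), (202, 189, 312, 124), (203, 190, 313, 124), (204, 190, 313, 124), (205, 190, 313, 124), (206, 190, 314, 125), (207, 189, 314, 126), (208, 188, 314, 127), (209, 188, 313, 109), (210, 188, 313, 87)]
w4 [(201, 292, 310, 10), (202, 245, 310, 56), (203, 190, 310, 107), (204, 190, 310, 121), (205, 189, 310, 122), (206, 190, 310, 121), (207, 190, 310, 121), (208, 190, 311, 122), (209, 190, 312, 123), (210, 190, 312, 123), (211, 189, 312, 124), (212, 188, 312, 125), (213, 188, 312, 112), (214, 188, 311, 85)]
```

View pics/c4.png

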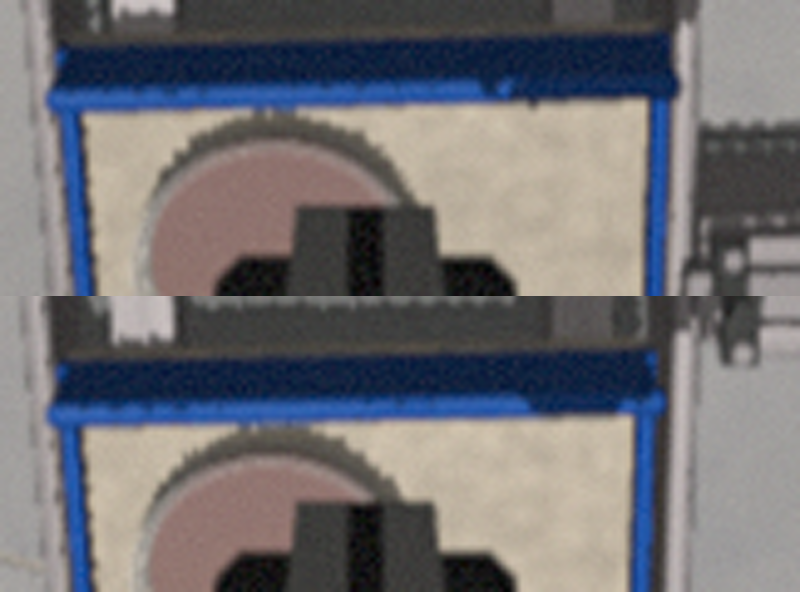

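Run:
```python
from h import *;import pickle
w=lambda u,v:((u+.5)/4.938+177.5,(v+.5)/4.933+189.5)
y=.303;R=np.array([[np.cos(y),-np.sin(y)],[np.sin(y),np.cos(y)]]);o=np.array([.5877,-.1087])
for n,pts,zs in(("w1",[w(49,93),w(676,82)],[.08]),("w4",[w(50,405-296),w(662,392-296)],[.072,.08])):
    f=pickle.load(open(n+".pkl","rb"))
    for z in zs:
        P=plane(f,pts,z)[:,:2];print(n,z,"width",np.linalg.norm(P[0]-P[1]),"stand",(P-o)@R)
f=pickle.load(open("w4.pkl","rb"))
h=cv2.cvtColor(f["img"],cv2.COLOR_BGR2HSV);r=cv2.inRange(h,(0,150,90),(6,255,255))|cv2.inRange(h,(174,150,90),(180,255,255))
n,l,st,ce=cv2.connectedComponentsWithStats(r);print([(s.tolist(),c.round(1).tolist()) for s,c in zip(st[1:],ce[1:]) if s[4]>15])
for k in range(1,n):
    if st[k,4]>15: print((plane(f,[ce[k]],.0865)[0,:2]-o)@R)
```

```text
w1 0.08 width 0.12290245115877216 stand [[-0.11028363 -0.05698041]
 [-0.1116771   0.06591414]]
w4 0.072 width 0.12324941768051124 stand [[-0.03692848 -0.05700438]
 [-0.0390792   0.06622627]]
w4 0.08 width 0.11996572439754236 stand [[-0.03994716 -0.05529755]
 [-0.04204058  0.0646499 ]]
[([366, 187, 9, 19, 139], [370.1, 196.2])]
[-0.05692492  0.11740446]
```

The lip width matches 123 mm at z = 72 mm, so the board has sunk 8 mm and is home. Next is the paddle.

move_arm:
  rows:
    - [-0.2,1.5,0,0,0,0,-1]
    - [-0.3,2.5,0,0,0,0,-1]
    - [-0.3,2.5,0,0,0,0,-1]
    - [-0.4,2.5,0,0,0,0,-1]
    - [-0.3,2.5,0,0,0,0,-1]
    - [-0.3,2.0,0,0,0,0,-1]
    - [0,1.0,0,0,0,0,-1]
    - [0,0,3,0,0,0,-1]
    - [0,0,3,0,0,0,-1]
    - [0,0,3,0,0,0,-1]
    - [0,0,2.5,0,0,0,-1]
    - [0,0,0,0,0,0,-1]
    - [0,0,0,0,0,0,-1]

```text
time: 9.67
tool_pos: [0.4869, 0.0197, 0.1332]
tool_rot: [-0.002, -0.15, 0.989, 0.0]
contact_force: [0.9, 0.0, 1.1]
gripper_width: 0.0
grasp_force: 0.0
```

Run:
```python
from h import *
from plant import manip
f=manip.grab_frame("wrist");s=manip.state();p=s["tool_pos"];print(p,s["contact_force"])
y=.303;R=np.array([[np.cos(y),-np.sin(y)],[np.sin(y),np.cos(y)]]);o=np.array([.5877,-.1087])
print("tcp stand",(p[:2]-o)@R)
h=cv2.cvtColor(f["img"],cv2.COLOR_BGR2HSV);r=cv2.inRange(h,(0,150,70),(6,255,255))|cv2.inRange(h,(174,150,70),(180,255,255))
n,l,st,ce=cv2.connectedComponentsWithStats(r)
for k in range(1,n):
    if st[k,4]>15: print(st[k],ce[k],(plane(f,[ce[k]],.0765)[0,:2]-o)@R)
# fingertip bearing: pixel of tcp tip and same-height points
tip=np.array([*p[:2],p[2]-.019]);print("tip px",proj(f,tip))
```

```text
[0.48839071 0.01959116 0.13525783] [0.10984923 0.21962759 0.59698097]
tcp stand [-0.05650518  0.15207933]
[188 204  18  41 568] [196.40316901 223.81514085] [-0.05677207  0.11904533]
tip px [[250.90734911 255.86501713]]
```

move_arm:
  rows:
    - [0,0,2.0,0,0,0,-1]
    - [0,0,1.6,0,0,0,-1]
    - [0,0,0.9,0,0,0,-1]
    - [0,-0.3,0,0,0,0,-1]
    - [0,-0.4,0,0,0,0,-1]
    - [0,-0.4,0,0,0,0,-1]
    - [0,-0.4,0,0,0,0,-1]
    - [0,-0.4,0,0,0,0,-1]
    - [0,-0.4,0,0,0,0,-1]
    - [0,-0.3,0,0,0,0,-1]
    - [0,-0.3,0,0,0,0,-1]
    - [0,0,0,0,0,0,-1]

```text
time: 10.72
tool_pos: [0.4971, -0.0086, 0.0895]
tool_rot: [0.0, -0.149, 0.989, -0.0]
contact_force: [0.2, -1.1, 0.3]
gripper_width: -0.0
grasp_force: 0.0
```

move_arm:
  rows:
    - [0,-0.4,0,0,0,0,-1]
    - [0,-0.4,0,0,0,0,-1]
    - [0,-0.3,0,0,0,0,-1]
    - [0,-0.3,0,0,0,0,-1]

```text
time: 11.05
tool_pos: [0.501, -0.0216, 0.0892]
tool_rot: [0.0, -0.149, 0.989, 0.0]
contact_force: [0.9, 2.5, -0.2]
gripper_width: -0.0
grasp_force: 1.2
```

```bash
cat > red.py <<'E'
from h import *
from plant import manip
f=manip.grab_frame("wrist");s=manip.state();p=s["tool_pos"];print(s["time"],p,s["contact_force"])
y=.303;R=np.array([[np.cos(y),-np.sin(y)],[np.sin(y),np.cos(y)]]);o=np.array([.5877,-.1087])
print("tcp stand",(p[:2]-o)@R)
def red(f,n0):
    h=cv2.cvtColor(f["img"],cv2.COLOR_BGR2HSV);r=cv2.inRange(h,(0,150,70),(6,255,255))|cv2.inRange(h,(174,150,70),(180,255,255))
    n,l,st,ce=cv2.connectedComponentsWithStats(r)
    for k in range(1,n):
        if st[k,4]>n0:
            q=(plane(f,[ce[k]],.0765)[0,:2]-o)@R
            if abs(q[0]+.05)<.06 and .05<q[1]<.15: print(st[k],ce[k],q)
red(f,15);red(manip.grab_frame("scene"),3)
E
python3 red.py
```

```text
11.1 [ 0.50117772 -0.02199301  0.08925767] [1.34129614 1.99579678 0.42421203]
tcp stand [-0.05670876  0.10857405]
[204 231  21  53 681] [212.58443465 253.44493392] [-0.058922    0.09042509]
[267 217   4   7  19] [268.47368421 220.05263158] [-0.05805548  0.08850768]
```

move_arm:
  rows:
    - [0,-0.2,0,0,0,0,-1]
    - [0,-0.2,0,0,0,0,-1]
    - [0,-0.15,0,0,0,0,-1]
    - [0,-0.1,0,0,0,0,-1]

```text
time: 11.48
tool_pos: [0.502, -0.0253, 0.0891]
tool_rot: [-0.001, -0.149, 0.989, 0.003]
contact_force: [-3.2, 13.2, 5.1]
gripper_width: -0.0
grasp_force: 7.3
```

move_arm:
  rows:
    - [0,-0.1,0,0,0,0,-1]
    - [0,-0.1,0,0,0,0,-1]

```text
time: 11.65
tool_pos: [0.502, -0.0255, 0.0891]
tool_rot: [-0.001, -0.149, 0.989, 0.005]
contact_force: [-4.7, 19.4, 8.1]
gripper_width: -0.0
grasp_force: 10.6
```

move_arm:
  rows:
    - [0,-0.1,0,0,0,0,-1]
    - [0,0,0,0,0,0,-1]

```text
time: 11.82
tool_pos: [0.502, -0.0255, 0.0892]
tool_rot: [-0.002, -0.149, 0.989, 0.006]
contact_force: [-6.2, 20.0, 8.3]
gripper_width: 0.003
grasp_force: 11.1
```

```bash
python3 red.py
```

```text
11.8667 [ 0.50201068 -0.02553895  0.08914328] [-6.64505214 20.45210214  8.58760168]
tcp stand [-0.05697179  0.1049411 ]
[205 231  20  52 619] [213.35379645 253.25040388] [-0.05943541  0.08687739]
[267 218   4   6  16] [268.875 220.625] [-0.05878018  0.08590818]
```

```bash
cat >> red.py <<'E'
import pickle
print("initial scene/w1/w4");red(pickle.load(open("f0.pkl","rb"))["scene"],3)
for n in("w1","w4"): red(pickle.load(open(n+".pkl","rb")),15)
E
python3 red.py
```

```text
11.9667 [ 0.50201628 -0.02555267  0.08914399] [-6.47353347 20.60171047  8.29264973]
tcp stand [-0.05697054  0.10492633]
[205 231  20  52 620] [213.34516129 253.22419355] [-0.05944328  0.08687839]
[267 218   4   6  17] [268.88235294 220.47058824] [-0.05830462  0.08633357]
initial scene/w1/w4
[261 212   4   7  17] [262.58823529 215.        ] [-0.05732707  0.11735614]
[357 243  12  25 173] [363.22543353 256.03468208] [-0.05566472  0.1194953 ]
[361 182  14  24 210] [368.34285714 194.31428571] [-0.05559231  0.11938384]
```

move_arm:
  rows:
    - [0,0.5,0,0,0,0,-1]
    - [0,1.0,0,0,0,0,-1]
    - [0,1.5,0,0,0,0,-1]
    - [0,1,-1.5,0,0,0,-1]
    - [0,0,-3,0,0,0,-1]
    - [1.5,0,-3,0,0,0,-1]
    - [3,-1,-3,0,0,0,-1]
    - [3,-1,-3,0,0,0,-1]
    - [1.5,-1,-1.5,0,0,0,-1]
    - [0,0,0,0,0,0,-1]
    - [0,0,0,0,0,0,-1]

```text
time: 12.93
tool_pos: [0.4173, -0.0466, 0.2378]
tool_rot: [0.001, -0.148, 0.989, -0.001]
contact_force: [-0.7, 0.5, -0.3]
gripper_width: 0.002
grasp_force: 0.0
```

```bash
python3 red.py
python3 - <<'E'
from h import *
from plant import manip
a=[cv2.resize(x,(400,400*x.shape[0]//x.shape[1]),interpolation=cv2.INTER_CUBIC) for x in(manip.grab_frame("wrist")["img"][130:330,80:330],manip.grab_frame("scene")["img"][190:280,245:345])]
a[0]=cv2.copyMakeBorder(a[0],0,a[1].shape[0]-a[0].shape[0],0,0,0)
cv2.imwrite("pics/c5.png",cv2.hconcat(a))
E
```

```text
12.9833 [ 0.41694525 -0.04596899  0.23632148] [-0.84999326  0.98678149  0.11040151]
tcp stand [-0.14425814  0.11082397]
[268 218   4   6  17] [269.23529412 220.41176471] [-0.05727467  0.08566184]
initial scene/w1/w4
[261 212   4   7  17] [262.58823529 215.        ] [-0.05732707  0.11735614]
[357 243  12  25 173] [363.22543353 256.03468208] [-0.05566472  0.1194953 ]
[361 182  14  24 210] [368.34285714 194.31428571] [-0.05559231  0.11938384]
```

View pics/c5.png

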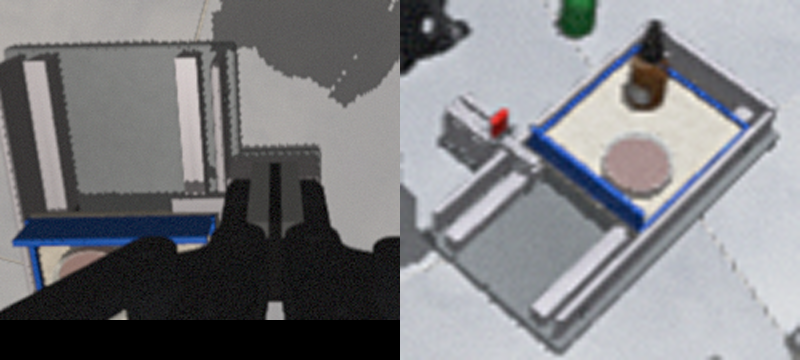

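The tongue now shows behind the lip. I'll measure its tip and the paddle travel from a clear wrist pose.

move_arm:
  rows:
    - [0,-3,-0.5,0,0,0,-1]
    - [0,-3,-0.5,0,0,0,-1]
    - [-2,-3,0,0,0,0,-1]
    - [-2,-2,0,0,0,0,-1]
    - [-2,0,0,0,0,0,-1]
    - [-1.5,0,0,0,0,0,-1]
    - [0,0,0,0,0,0,-1]
    - [0,0,0,0,0,0,-1]
    - [0,0,0,0,0,0,-1]

```text
time: 13.88
tool_pos: [0.5206, -0.1283, 0.2455]
tool_rot: [-0.001, -0.15, 0.989, 0.0]
contact_force: [-0.2, 0.4, 0.6]
gripper_width: -0.005
grasp_force: 0.0
```

```bash
cat >> red.py <<'E'
print("tongue")
pickle.dump(f,open("w6.pkl","wb"))
# sample grey along line x=-.0575,z=.060 for y .02...0.08, and reference w4
w4=pickle.load(open("w4.pkl","rb"))
ys=np.arange(.024,.08,.002)
for q in(f,w4):
    for dx in(-.0585,-.0545):
        X=np.array([[*(o+R@[dx,t]),.060] for t in ys]);px=np.rint(proj(q,X)).astype(int)
        print(dx,[int(q["img"][v,u].mean()) for u,v in px])
print(np.round(ys*1000).astype(int).tolist())
E
python3 red.py
```

```text
13.9333 [ 0.52050682 -0.12840013  0.24582035] [ 0.81080032 -0.51189976  0.23510456]
tcp stand [-0.07001046  0.00124673]
[336 178  13  25 192] [343.14583333 190.796875  ] [-0.054947    0.08822626]
[268 218   4   6  17] [269.11764706 220.35294118] [-0.05738528  0.08611078]
initial scene/w1/w4
[261 212   4   7  17] [262.58823529 215.        ] [-0.05732707  0.11735614]
[357 243  12  25 173] [363.22543353 256.03468208] [-0.05566472  0.1194953 ]
[361 182  14  24 210] [368.34285714 194.31428571] [-0.05559231  0.11938384]
tongue
-0.0585 [70, 62, 66, 63, 67, 94, 106, 61, 62, 55, 77, 79, 98, 83, 79, 76, 82, 82, 82, 80, 78, 83, 78, 81, 79, 79, 82, 83]
-0.0545 [95, 72, 63, 63, 65, 88, 66, 65, 63, 57, 61, 141, 96, 93, 82, 81, 83, 82, 81, 84, 79, 79, 80, 80, 80, 80, 80, 86]
-0.0585 [123, 123, 121, 120, 122, 121, 116, 77, 64, 58, 59, 85, 87, 86, 82, 86, 88, 71, 67, 62, 65, 55, 54, 58, 87, 62, 80, 82]
-0.0545 [94, 74, 74, 92, 71, 78, 93, 68, 61, 64, 54, 77, 83, 85, 86, 89, 87, 66, 55, 62, 94, 52, 53, 62, 85, 61, 80, 84]
[24, 26, 28, 30, 32, 34, 36, 38, 40, 42, 44, 46, 48, 50, 52, 54, 56, 58, 60, 62, 64, 66, 68, 70, 72, 74, 76, 78]
```

The measured travel is about 32 mm of 36, so I'll push again with the finger a little higher, in case the tip caught on the guide.

move_arm:
  rows:
    - [-0.2,1.5,0,0,0,0,-1]
    - [-0.3,2.5,0,0,0,0,-1]
    - [-0.3,2.5,0,0,0,0,-1]
    - [-0.3,2.5,0,0,0,0,-1]
    - [0,2.2,0,0,0,0,-1]
    - [0,1.4,0,0,0,0,-1]
    - [0,0,2,0,0,0,-1]
    - [0,0,3,0,0,0,-1]
    - [0,0,3,0,0,0,-1]
    - [0,0,3,0,0,0,-1]
    - [0,0,2.3,0,0,0,-1]
    - [0,0,1.5,0,0,0,-1]
    - [0,0,0,0,0,0,-1]
    - [0,-0.4,0,0,0,0,-1]
    - [0,-0.4,0,0,0,0,-1]
    - [0,-0.4,0,0,0,0,-1]
    - [0,-0.3,0,0,0,0,-1]
    - [0,0,0,0,0,0,-1]

```text
time: 15.48
tool_pos: [0.5, -0.0203, 0.1001]
tool_rot: [0.001, -0.149, 0.989, -0.001]
contact_force: [0.4, -0.4, -0.2]
gripper_width: -0.001
grasp_force: 0.0
```

```bash
python3 red.py | head -5
python3 - <<'E'
from h import *;import pickle
f=pickle.load(open("w1.pkl","rb"));w=lambda u,v:((u+.5)/3.88+177.5,(v+.5)/3.88+145.5)
y=.303;R=np.array([[np.cos(y),-np.sin(y)],[np.sin(y),np.cos(y)]]);o=np.array([.5877,-.1087])
print("strap corners, guide outer end",(plane(f,[w(557,365),w(587,365),w(587,447),w(557,447)],.063)[:,:2]-o)@R,(plane(f,[w(765,350),w(765,430)],.051)[:,:2]-o)@R)
E
```

```text
15.5333 [ 0.49964278 -0.0199964   0.09972433] [0.11795195 0.63799419 1.1988512 ]
tcp stand [-0.05757802  0.1109377 ]
[198 223  20  53 852] [207.5258216  249.07629108] [-0.05611481  0.08790581]
[268 218   3   6  15] [269.         220.66666667] [-0.05860082  0.08549118]
initial scene/w1/w4
strap corners, guide outer end [[-0.06794727  0.07834342]
 [-0.06788015  0.08652502]
 [-0.04285721  0.08809639]
 [-0.04292926  0.07973972]] [[-0.06631232  0.13967888]
 [-0.04112833  0.14230313]]
```

The guide end and the lip midline both read about 4.5 mm too far left in my frame. That means the bolt started slightly in, and a travel of 32 mm fits the end stop. A final push will confirm it.

move_arm:
  rows:
    - [0,-0.3,0,0,0,0,-1]
    - [0,-0.2,0,0,0,0,-1]
    - [0,-0.2,0,0,0,0,-1]
    - [0,-0.2,0,0,0,0,-1]
    - [0,0,0,0,0,0,-1]

```text
time: 16.0
tool_pos: [0.5017, -0.0282, 0.099]
tool_rot: [-0.0, -0.149, 0.989, 0.0]
contact_force: [-1.0, 0.8, 1.8]
gripper_width: -0.002
grasp_force: 0.8
```

move_arm:
  rows:
    - [0,-0.1,0,0,0,0,-1]
    - [0,-0.1,0,0,0,0,-1]
    - [0,0,0,0,0,0,-1]

```text
time: 16.25
tool_pos: [0.5024, -0.0299, 0.099]
tool_rot: [0.0, -0.149, 0.989, 0.0]
contact_force: [-0.1, 1.3, 3.7]
gripper_width: 0.0
grasp_force: 1.5
```

```bash
python3 red.py | head -4
```

```text
16.3 [ 0.5024301  -0.02995253  0.09896414] [-0.34382516  1.75302578  3.70609705]
tcp stand [-0.05788843  0.10060343]
[217 225  18  36 298] [225.15436242 237.41275168] [-0.06370794  0.08725027]
[268 218   3   6  15] [269.         220.66666667] [-0.05860082  0.08549118]
```

move_arm:
  rows:
    - [0,-0.1,0,0,0,0,-1]
    - [0,-0.1,0,0,0,0,-1]
    - [0,0,0,0,0,0,-1]

```text
time: 16.6
tool_pos: [0.5029, -0.0318, 0.0989]
tool_rot: [0.0, -0.149, 0.989, 0.0]
contact_force: [-0.5, 3.8, 4.4]
gripper_width: 0.0
grasp_force: 2.6
```

```bash
python3 red.py | head -4
```

```text
16.65 [ 0.50296012 -0.03179201  0.09895177] [-1.71797637  3.99799134  4.73179922]
tcp stand [-0.05793143  0.09868959]
[222 225  17  21 216] [229.87962963 234.03703704] [-0.06557157  0.08774197]
[268 218   4   6  15] [269.2 220.8] [-0.05851146  0.08463318]
```

The paddle stays put in the scene view while the fingertip starts to ride up its top edge, so the bolt is at its stop. I'm backing away.

move_arm:
  rows:
    - [0,0.4,0,0,0,0,-1]
    - [0,0.8,0,0,0,0,-1]
    - [0,1.5,0,0,0,0,-1]
    - [0,1,-1.5,0,0,0,-1]
    - [0,0,-3,0,0,0,-1]
    - [0,0,-3,0,0,0,-1]
    - [0,-2,-3,0,0,0,-1]
    - [-0.2,-3,-3,0,0,0,-1]
    - [-0.3,-3,-1,0,0,0,-1]
    - [-0.3,-3,0,0,0,0,-1]
    - [-0.2,-2,0,0,0,0,-1]
    - [0,0,0,0,0,0,-1]
    - [0,0,0,0,0,0,-1]

```text
time: 17.78
tool_pos: [0.5391, -0.1175, 0.2418]
tool_rot: [-0.001, -0.149, 0.989, 0.001]
contact_force: [-0.1, 0.5, -0.1]
gripper_width: 0.0
grasp_force: 0.0
```

```bash
python3 red.py|head -4
python3 - <<'E'
from h import *;import pickle
from plant import manip
y=.303;R=np.array([[np.cos(y),-np.sin(y)],[np.sin(y),np.cos(y)]]);o=np.array([.5877,-.1087])+R@[0,.0045]
w=manip.grab_frame("wrist")["img"];pickle.dump(w,open("w7.pkl","wb"))
a=cv2.resize(w[170:270,170:370],(800,400),interpolation=cv2.INTER_CUBIC)
cv2.imwrite("pics/c7.png",a)
E
```

```text
17.8333 [ 0.53889653 -0.1167391   0.24185321] [-0.53526967  0.69783505 -0.28665753]
tcp stand [-0.04897901  0.00688934]
[335 158  12  24 174] [341.55172414 169.31609195] [-0.05569149  0.08888355]
[268 218   3   6  14] [269.07142857 220.78571429] [-0.05878054  0.08498006]
```

View pics/c7.png

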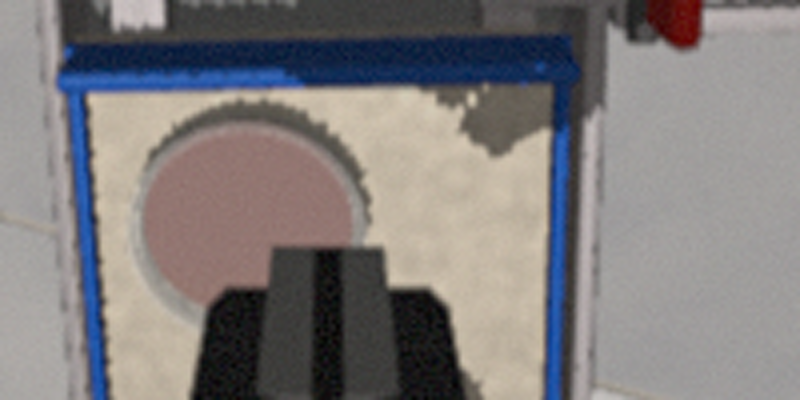

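The last view shows the paddle up against the strap at (650,20). The tongue tip, at about x = 485, is roughly 23 mm inside the lip's end, so y is about 38–40 mm and the bolt is fully in. The dish is in place and the arm is clear, so I'm handing in.

```bash
python3 -c "
from plant import manip
print(manip.job_done())"
```

```text
the job is handed in; nothing more can be done
None
```

I pushed the board into its notches, pushed the bolt in behind it up to its stop, and handed the job in at about 18 s. The camera checks put the board 8 mm down and the bolt tip about 38–40 mm from the centreline (38 mm is fully in), but the hand-in gave no verdict.

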